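# Sort markers and clothes pegs under the pantry shelf

## Robot

A 7-joint arm with a two-finger parallel gripper is mounted at the origin on the work surface. World frame = base frame: x ahead of the robot, y to its left, z up, the work surface at z = 0. Lengths are in m, angles in rad, forces in N, time in s.
With the tool pointing down it reaches from about 0.4 to 0.9 m from the base axis. Payload 5.6 kg.
Tool frame: the origin (TCP) lies midway between the tips of the shut fingers; the grasp point (between the pads) lies 19 mm behind it; z points along the fingers, y is the direction in which the jaws open and shut (so a half turn about z gives the same grasp; the last joint's range is limited). The gripper opens to 92 mm and grips with 3 to 60 N. Pads are 20 mm wide; open, the fingers measure 128 mm over their backs; the gripper's body (75 mm by 189 mm) begins 69 mm behind the grasp point.
Start: joints at [-1.26, 0.468, -0.012, 1.603, 0.006, 1.071, -0.056], TCP at [0.225, 0.61, 0.215] pointing down, gripper open.
Joint ranges: [-2.53, 2.53], [-0.31, 2.02], [-1.57, 1.55], [0.28, 2.44], [-1.29, 4.43], [0.15, 1.84], [-2.92, 2.92]. Speed limits (rad/s): [2.57, 2.57, 3.14, 3.14, 3.14, 3.14, 3.14].

## Interface

Orientations are given as a unit quaternion [w, x, y, z].
In Python, from workcell import env gives the robot as it stands.
- The arm moves only by the shell command python3 -m handwheel 'ROWS' [FORCE]. ROWS is a JSON object of lists of equal length, an entry for each row: "xyz": the shift along the world's x, y, z in cm, a list of three; "turn": the turn, a rotation vector about the world's x, y, z in rad, a list of three; "claw": the closure in counts, from 0 (fully open) to 255 (shut). In form: {"xyz": [[tx, ty, tz], ...], "turn": [[wx, wy, wz], ...], "claw": [claw, ...]}. A call has 1 to 10 rows; each row is the pose to reach, as a shift and turn from the pose commanded when the call began; what a row does not reach only later rows make up. A row lasts 1/8 s, in which the tool goes at most 62.5 mm and 10.7 degrees, less where a joint would pass 70% of its speed; a pose out of reach is approached as far as the arm can. A call with a gripper value outside its range is refused whole. The fingers move at their own pace and stop on an object; FORCE is the grip in N (left out, the last holds). Time passes only in rows, so rows that repeat a pose let the fingers close. It gives the time, the measured TCP pose, the force and the opening at its end, in the units of the state.
- env.state(): the state, without advancing time (a new reading comes with each control period).
- env.camera(name): name is "scene" or "top"; returns a dict with "frame" (420x560x3 uint8, red, green, blue), "z_map" (420x560 float32, m along the optical axis (not along the pixel's ray), 0 where there is no reading), "fx", "fy", "cx", "cy" (pixels), "distortion" ([k1, k2, p1, p2, k3] as OpenCV has them; the pictures are not rectified), "R" (3x3) and "t" (3): a world point X has camera coordinates R X + t. Camera axes: x right, y down, z forward; pixel columns grow to the right and rows downward; lengths in m; the calibration is good to about 2 mm. A picture is of the moment at which its call begins.
- env.hand_in(): hands the job in, once; it reports no verdict.
The state is a dict: "time": time; "joint_pos": joint angles; "joint_velocities": joint speeds; "joint_torque": joint torques, N m; "ee_pos": TCP position; "tool_rot": TCP orientation; "wrist_force": force on the tool from outside, world axes, zero at the start; "moment": the same for the moment, N m; "grip_width": opening from 0.0 (shut) to 1.0 (fully open).
Only numpy, scipy, OpenCV 4.12 (cv2) and the standard library are available. Lean on these libraries where they do the work, as an engineer would, in place of code of your own. Each camera call takes 0.05 s, during which the arm holds its last target.

## Task

Tidy the pantry top: put both board markers into the rectangular wooden tray and both wooden clothes pegs into the round steel bowl, reaching in under the wire shelf. Leave everything else on the table where it stands.

Things in the scene. Friction and masses are not known exactly. Their poses are not given: they have to be found in the camera images.
- marker_a: flat-sided board marker, grey with a black cap, lying on the table: 112 long (its x), 18 wide (its y), 15 thick (z). Origin at its middle, 7.5 above the table; +x points to the cap. 18 to 35 g. Belongs in the tray
- marker_b: flat-sided board marker, grey with a black cap, lying on the table: 112 long (its x), 18 wide (its y), 15 thick (z). Origin at its middle, 7.5 above the table; +x points to the cap. 18 to 35 g. Belongs in the tray
- peg_a: wooden spring clothes peg, lying on its side on the table: 78 long (its x), 13 thick (z), about 20 wide (its y) at the middle, 16 at the jaw end (+x), 24 at the other; one rigid piece. Origin at its middle, 6.5 above the table. 10 to 20 g. Belongs in the bowl
- peg_b: wooden spring clothes peg, lying on its side on the table: 78 long (its x), 13 thick (z), about 20 wide (its y) at the middle, 16 at the jaw end (+x), 24 at the other; one rigid piece. Origin at its middle, 6.5 above the table. 10 to 20 g. Belongs in the bowl
- bowl: round open steel bowl, fixed to the table: 152 across at the rim, 128 at the foot, 48 high, wall 4, floor 5 thick. Origin at the centre of its underside. It stands under the wire shelf, to the left or right of its middle (the tray stands on the other side)
- tray: rectangular open tray of pale wood, fixed: 170 long (its x, away from the robot), 104 wide (y), 45 high, walls and floor 8 thick. Origin at the centre of its underside. It too stands under the wire shelf
- riser: fixed dark wire shelf on four legs over bowl and tray; a small jar on top. Origin on the table, axes as the world. Bowl and tray centres at its x 0, y +110 or -110. Shelf spans x -79 to +89, y -335 to +335, underside 273 high: reach in below it from the robot side, gripper leaning 30 to 50 degrees. Legs at x +15, +85, y -330, +330; a jar and a can, radius 33, to 69 high, below it at x 40, y +-285
- spice_jar: bystander: small spice jar with a steel cap, 42 across, 58 high (origin at the centre of its underside)
- fish_tin: bystander: plain flat steel tin, 56 across, 34 high (origin at the centre of its underside)
- egg_cup: bystander: white china egg cup, 46 across, 50 high (origin at the centre of its underside)
- mug: bystander: white mug, 80 across, 92 high (origin at the centre of its underside)
- bean_can: bystander: food can with a paper label, 74 across, 110 high (origin at the centre of its underside)
- wooden_spoon: bystander: wooden spoon lying down at the left
There are look-alikes about, which are no part of the job. Leave any orange or pink look-alike of the peg_b alone.

How it is judged:
By the outcome, as a careful person would: the job done as asked, in the order asked, and still so for the second after the job is handed in, with the robot touching nothing.
It also fails if it takes over 72 s, if anything falls off the work surface, if the arm or the gripper's body presses on something with over 40 N, if the wrist force passes 120 N, or if a joint passes its speed limit or range.

## Working session

There is one attempt and no reset: what is moved stays moved. The work goes in short steps, Python scripts to look and compute and a shell command to move; the robot and the scene stay as the last step left them, time stands still between calls to the robot, and variables do not carry over. Pictures are saved under pics/ and viewed, and the job is handed in when it is done.

```bash
ls; mkdir -p pics; python3 - <<'E'
from workcell import env
import cv2,numpy as np
s=env.state()
print(s)
for n in("scene","top"):
    c=env.camera(n)
    cv2.imwrite(f"pics/{n}0.png",c["frame"][:,:,::-1])
    np.savez(f"pics/{n}0.npz",**c)
    print(n,c["fx"],c["fy"],c["cx"],c["cy"],c["distortion"],c["R"],c["t"], (-np.array(c["R"]).T@c["t"]))
E
```

```text
pics
{'time': 0.0, 'joint_pos': array([-1.26000236,  0.46836866, -0.01156786,  1.60363337,  0.00602704,
        1.07143112, -0.0562893 ]), 'joint_velocities': array([ 5.15473119e-04, -7.41643417e-04,  8.89812597e-04, -1.45919689e-03,
       -9.81340788e-05,  6.68193370e-04,  1.48479877e-03]), 'joint_torque': array([ 4.25300277e-04, -5.20572710e+01, -1.22789721e-02, -2.43757850e+01,
       -5.66607260e-02,  1.70792820e-02,  1.43996635e-04]), 'ee_pos': array([0.22508517, 0.60914394, 0.21364186]), 'tool_rot': array([-7.70002996e-05,  1.76010935e-01,  9.84387797e-01, -9.00317829e-04]), 'wrist_force': array([ 0.04023523,  0.41768961, -0.39006251]), 'moment': array([-0.0074611 ,  0.00468842,  0.00765842]), 'grip_width': 1.001078468327619}
scene 464.2314685317723 464.2314685317723 277.3455366117364 210.50112294986076 [-0.13954916  0.          0.          0.          0.        ] [[-0.86165045  0.50743075  0.00851659]
 [ 0.41017214  0.70618514 -0.57711468]
 [-0.29886003 -0.49377786 -0.8166187 ]] [ 0.41783368 -0.14704922  1.74297663] [0.94124812 0.75246559 1.33492453]
top 392.38511615075333 392.38511615075333 275.6945071344303 205.46572524876223 [-0.03255212  0.          0.          0.          0.        ] [[ 0.07042052 -0.99751564  0.00186976]
 [-0.96862466 -0.06882856 -0.23880726]
 [ 0.23834267  0.01500584 -0.97106519]] [-0.02578744  0.49798717  1.01644149] [ 0.24191723 -0.00670019  1.10600211]
```

View pics/scene0.png

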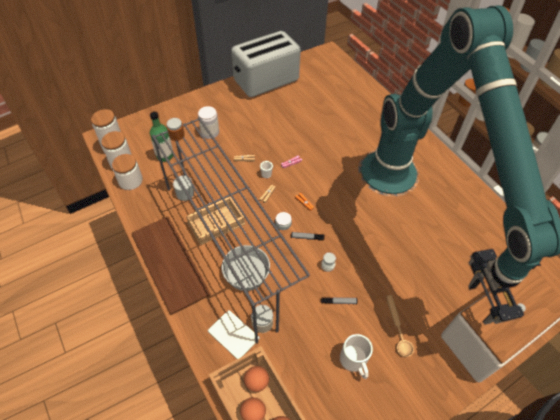

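View pics/top0.png

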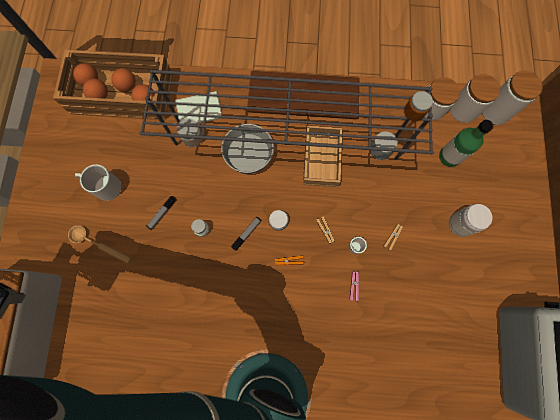

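The top view shows the markers at about (161,212) and (246,233), and the natural wood pegs at (325,230) and (394,237). The decoys are orange at (290,260) and pink at (354,285). The bowl is at (248,149) on the left, and the tray is at (323,156).

```bash
cat > h.py <<'E'
import numpy as np,cv2
from scipy.spatial.transform import Rotation as Ro
def ray(c,uv):
    K=np.array([[c["fx"],0,c["cx"]],[0,c["fy"],c["cy"]],[0,0,1.]])
    p=cv2.undistortPoints(np.array(uv,float).reshape(-1,1,2),K,np.array(c["distortion"]))[:,0]
    R=np.array(c["R"]);d=np.c_[p,np.ones(len(p))]@R
    return -R.T@np.array(c["t"]),d
def plane(c,uv,z):
    o,d=ray(c,uv); return o+d*((z-o[2])/d[:,2])[:,None]
def proj(c,X):
    K=np.array([[c["fx"],0,c["cx"]],[0,c["fy"],c["cy"]],[0,0,1.]])
    r,_=cv2.Rodrigues(np.array(c["R"]));return cv2.projectPoints(np.array(X,float).reshape(-1,1,3),r,np.array(c["t"],float),K,np.array(c["distortion"]))[0][:,0]
E
python3 - <<'E'
import numpy as np,cv2
c=np.load("pics/top0.npz");f=c["frame"][:,:,::-1]
a=cv2.resize(f[180:310,130:410],None,fx=2.8,fy=2.8,interpolation=cv2.INTER_CUBIC);cv2.imwrite("pics/crop1.png",a)
a=cv2.resize(f[60:200,130:450],None,fx=2.5,fy=2.5,interpolation=cv2.INTER_CUBIC);cv2.imwrite("pics/crop2.png",a)
E
```

```text
(no output)
```

View pics/crop1.png

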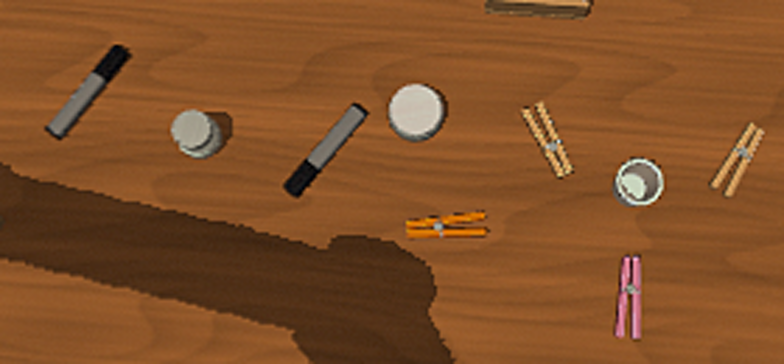

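View pics/crop2.png

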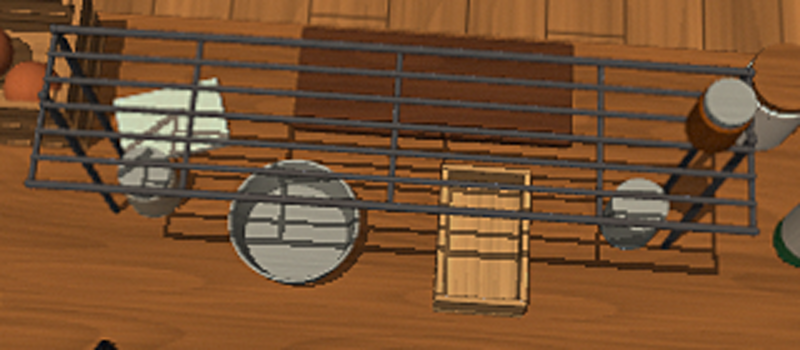

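```bash
cat >> h.py <<'E'
def blob(c,roi,kind,z):
    x0,y0,x1,y1=roi;f=c["frame"][y0:y1,x0:x1]
    hsv=cv2.cvtColor(np.ascontiguousarray(f),cv2.COLOR_RGB2HSV).astype(int);H,S,V=hsv[...,0],hsv[...,1],hsv[...,2]
    m=(((S<70)|(V<45)) if kind=="m" else ((V>165)&(S<160))).astype(np.uint8)
    m=cv2.morphologyEx(m,cv2.MORPH_CLOSE,np.ones((3,3)))
    n,l,st,ce=cv2.connectedComponentsWithStats(m)
    k=1+np.argmax(st[1:,4]);v,u=np.nonzero(l==k)
    P=plane(c,np.c_[u+x0,v+y0],z)[:,:2]
    (cx,cy),(w,h),a=cv2.minAreaRect((P*1000).astype(np.float32))
    d=np.linalg.eigh(np.cov(P.T))[1][:,1]
    q=(P-P.mean(0))@d
    val=V[v,u]
    return np.array([cx,cy]),P.mean(0)*1000,(w,h),np.degrees(np.arctan2(d[1],d[0])),len(u),[round(x) for x in(val[q>0.01].mean(),val[q<-0.01].mean())]
E
python3 - <<'E'
import numpy as np,cv2
from h import *
c=np.load("pics/top0.npz")
np.set_printoptions(precision=1,suppress=True)
for r,k,z in [((142,190,182,234),"m",.015),((228,212,265,255),"m",.015),((312,212,338,247),"p",.013),((382,220,408,253),"p",.013)]:
    print(*blob(c,r,k,z))
zm=c["z_map"]
# depth->points, bowl/tray rims etc
vv,uu=np.mgrid[0:420,0:560]
o,d=ray(c,np.c_[uu.ravel(),vv.ravel()])
P=o+d*zm.ravel()[:,None]   # d has cam z=1
P=P.reshape(420,560,3);np.save("pics/P0.npy",P)
print(P[250,200],P[300,330])
for nm,(x0,y0,x1,y1),zl,zh in [("bowl",(215,118,280,178),.035,.06),("tray",(298,118,348,190),.035,.055),("shelf",(130,60,440,160),.25,.30),("spice",(188,215,212,240),.03,.08),("tin",(266,208,292,232),.02,.05),("egg",(346,233,372,256),.03,.08),("mug",(70,155,125,205),.06,.12),("can",(445,195,500,245),.06,.15),("leftjar",(170,110,210,150),.03,.09),("rightcan",(365,125,402,160),.03,.09),('shelftop',(400,80,440,130),.3,.5)]:
    Q=P[y0:y1,x0:x1].reshape(-1,3);Q=Q[(Q[:,2]>zl)&(Q[:,2]<zh)]
    if len(Q): print(nm,len(Q),Q.min(0)*1000,Q.max(0)*1000,(Q.min(0)+Q.max(0))*500)
E
```

```text
[466.6 335.5] [466.7 335.3] (19.936220169067383, 110.75556182861328) 147.63603549063188 255 [99, 35]
[424.1  87.7] [423.3  88.4] (18.477752685546875, 111.58058166503906) 144.81533555702842 249 [39, 102]
[ 450.3 -134.2] [ 450.3 -135.3] (75.51419067382812, 22.00396728515625) -150.71520940897904 155 [186, 188]
[ 443.2 -329.5] [ 443.2 -327.7] (22.05059814453125, 75.96216583251953) 151.4691906508653 159 [179, 187]
[0.4 0.2 0. ] [ 0.3 -0.2 -0. ]
bowl 336 [591.7  29.4  35.1] [742.5 180.1  53.5] [667.1 104.7  44.3]
tray 525 [ 581.2 -167.9   35.1] [753.2 -63.3  53. ] [ 667.2 -115.6   44. ]
shelf 6363 [ 587.6 -339.   250.2] [757.7 328.4 299.8] [672.6  -5.3 275. ]
spice 190 [409.1 198.2  30.1] [446.6 235.9  63.5] [427.8 217.   46.8]
tin 302 [440.  -25.3  20.2] [493.4  26.7  40.3] [466.7   0.7  30.2]
egg 123 [ 386.  -242.6   30.3] [ 429.1 -198.5   58.1] [ 407.6 -220.5   44.2]
mug 475 [492.8 467.8  60. ] [573.2 574.1  97.9] [533.  520.9  79. ]
can 808 [ 458.  -557.8   60. ] [ 530.2 -486.8  117.7] [ 494.1 -522.3   88.8]
leftjar 373 [673.7 246.8  30.1] [755.8 325.1  89.4] [714.8 285.9  59.8]
rightcan 401 [ 674.2 -340.7   30.3] [ 754.1 -257.8   75.2] [ 714.1 -299.2   52.8]
shelftop 564 [ 660.4 -317.1  300.2] [ 710.4 -269.4  345.7] [ 685.4 -293.3  322.9]
```

```bash
cat >> h.py <<'E'
def Rt(jaw,lean,az=0.):
    # tool z: down, leaning by lean deg toward azimuth az; jaw axis at yaw `jaw` when vertical
    y=np.array([np.cos(np.radians(jaw)),np.sin(np.radians(jaw)),0]);z=np.array([0,0,-1.])
    R=np.c_[np.cross(y,z),y,z]
    a=np.radians(az);ax=np.array([-np.sin(a),np.cos(a),0])
    return Ro.from_rotvec(-ax*np.radians(lean)).as_matrix()@R   # tilts z toward +az
def cur(s):
    q=s["tool_rot"];return Ro.from_quat([q[1],q[2],q[3],q[0]]).as_matrix()
def delta(s,pos,R,grasp=False):
    best=None
    for f in(0,1):
        RR=R@np.diag([-1,-1,1.]) if f else R
        rv=Ro.from_matrix(RR@cur(s).T).as_rotvec()
        if best is None or np.linalg.norm(rv)<np.linalg.norm(best[0]): best=(rv,RR)
    p=np.array(pos)+(0.019*best[1][:,2] if grasp else 0)
    return (p-s["ee_pos"])*100,best[0]
def show(s):
    R=cur(s);print("t",round(s["time"],2),"p",np.round(s["ee_pos"],4),"y",np.round(R[:,1],3),"z",np.round(R[:,2],3),"F",np.round(s["wrist_force"],1),"w",round(s["grip_width"]*92,1),"q",np.round(s["joint_pos"],2))
E
python3 - <<'E'
from workcell import env
from h import *
s=env.state();show(s)
print(Rt(90,40)[:,2])
d,r=delta(s,[.4667,.3355,.06],Rt(57.6,0));print(d.round(2),r.round(3))
E
```

```text
t 0.1 p [0.2251 0.6092 0.2138] y [ 0.347  0.938 -0.002] z [-0.    -0.001 -1.   ] F [-0.5 -0.8 -0.2] w 92.0 q [-1.26  0.47 -0.01  1.6   0.01  1.07 -0.06]
[ 0.64278761  0.         -0.76604444]
[ 24.16 -27.37 -15.38] [ 0.001 -0.001 -0.212]
```

```bash
python3 -m handwheel '{"xyz":[[4,-4.6,-1],[8,-9.1,-3],[12.1,-13.7,-5],[16.1,-18.2,-8],[20.1,-22.8,-11],[24.2,-27.4,-13.5],[24.2,-27.4,-15],[24.2,-27.4,-15]],"turn":[[0,0,-0.04],[0,0,-0.08],[0,0,-0.12],[0,0,-0.16],[0,0,-0.212],[0,0,-0.212],[0,0,-0.212],[0,0,-0.212]],"claw":[90,90,90,90,90,90,90,90]}' 25
python3 - <<'E'
from workcell import env
from h import *
s=env.state();show(s)
d,r=delta(s,[.4667,.3355,.004],Rt(57.6,0));print(d.round(2),r.round(3))
c=env.camera("scene");cv2.imwrite("pics/s1.png",cv2.resize(c["frame"][220:400,260:500,::-1],None,fx=3,fy=3))
E
```

```text
time: 1.1
ee_pos: [0.467, 0.3333, 0.0628]
tool_rot: [-0.001, 0.281, 0.96, -0.002]
wrist_force: [-0.2, 0.4, 0.3]
grip_width: 0.648
t 1.1 p [0.467  0.3333 0.0628] y [ 0.539  0.842 -0.004] z [-0.003 -0.003 -1.   ] F [-0.2  0.4  0.3] w 59.6 q [-0.75  0.54  0.1   1.9  -0.08  0.71  0.39]
[-0.03  0.22 -5.88] [ 0.003 -0.003  0.004]
```

View pics/s1.png

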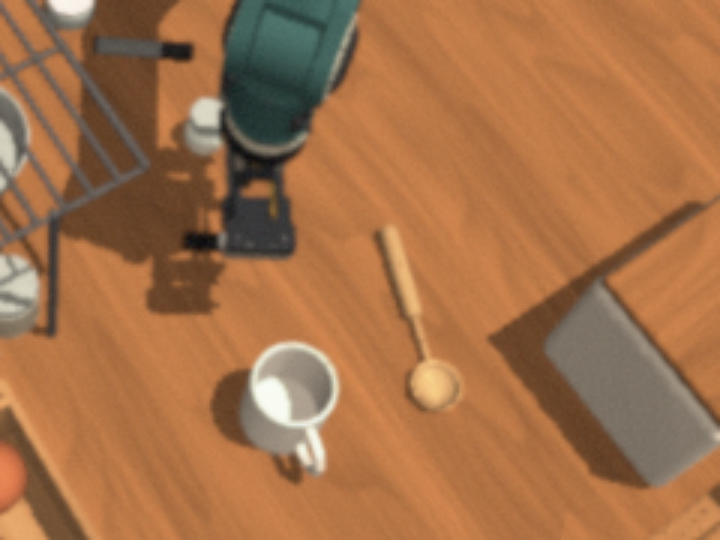

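The gripper (black, at about (255,215) in the 3x crop) sits over the marker, whose cap shows at (200,240). Clear of the jar and mug, so it can go down.

```bash
python3 -m handwheel '{"xyz":[[0,0.2,-2],[0,0.2,-4],[0,0.2,-5.2],[0,0.2,-5.8],[0,0.2,-5.8],[0,0.2,-5.8],[0,0.2,-5.8],[0,0.2,-5.8],[0,0.2,-5.8]],"turn":[[0,0,0],[0,0,0],[0,0,0],[0,0,0],[0,0,0],[0,0,0],[0,0,0],[0,0,0],[0,0,0]],"claw":[90,90,90,90,90,230,255,255,255]}' 25
python3 - <<'E'
from workcell import env
from h import *
s=env.state();show(s)
E
```

```text
time: 2.28
ee_pos: [0.4673, 0.3378, 0.0068]
tool_rot: [0.0, 0.279, 0.96, 0.0]
wrist_force: [-0.3, -0.6, -0.2]
grip_width: 0.236
t 2.27 p [0.4673 0.3378 0.0068] y [0.536 0.844 0.   ] z [ 0.  0. -1.] F [-0.3 -0.6 -0.2] w 21.7 q [-0.75  0.63  0.08  1.91 -0.09  0.6   0.4 ]
```

```bash
python3 -m handwheel '{"xyz":[[0,0,0],[0,0,0],[0,0,3],[0,0,8],[0,0,12]],"turn":[[0,0,0],[0,0,0],[0,0,0],[0,0,0],[0,0,0]],"claw":[255,255,255,255,255]}'
python3 - <<'E'
from workcell import env
from h import *
s=env.state();show(s)
for p in ([.47,-.115,.22],[.54,-.115,.17]):
  d,r=delta(s,p,Rt(90,40),True);print(d.round(2),r.round(3))
d,r=delta(s,[.45,-.115,.2],Rt(90,0));print(d.round(2),r.round(3))
E
```

```text
time: 2.9
ee_pos: [0.4674, 0.3378, 0.1282]
tool_rot: [0.0, 0.279, 0.96, 0.0]
wrist_force: [0.6, 0.7, -0.6]
grip_width: 0.191
t 2.9 p [0.4674 0.3378 0.1282] y [0.536 0.844 0.001] z [ 0.001  0.    -1.   ] F [ 0.6  0.7 -0.6] w 17.6 q [-0.77  0.45  0.11  1.87 -0.06  0.83  0.38]
[  1.48 -45.28   7.73] [-0.198 -0.679  0.542]
[  8.48 -45.28   2.73] [-0.198 -0.679  0.542]
[ -1.74 -45.28   7.18] [-0.001  0.     0.566]
```

```bash
python3 - <<'E'
from workcell import env
from h import *
s=env.state()
d,r=delta(s,[.48,-.13,.19],Rt(90,45),True);print(d.round(2),r.round(3))
E
```

```text
[  2.61 -46.78   4.84] [-0.223 -0.763  0.536]
```

```bash
python3 -m handwheel '{"xyz":[[0.3,-4.5,1.5],[0.6,-10,3],[0.9,-15.5,4.8],[1.2,-21,4.8],[1.5,-26.5,4.8],[1.8,-32,4.8],[2.1,-37.5,4.8],[2.4,-42.5,4.8],[2.6,-46.8,4.8],[2.6,-46.8,4.8]],"turn":[[-0.02,-0.08,0.06],[-0.05,-0.17,0.12],[-0.08,-0.27,0.19],[-0.1,-0.36,0.25],[-0.13,-0.46,0.32],[-0.16,-0.55,0.38],[-0.19,-0.65,0.45],[-0.21,-0.73,0.51],[-0.223,-0.763,0.536],[-0.223,-0.763,0.536]],"claw":[255,255,255,255,255,255,255,255,255,255]}'
python3 - <<'E'
from workcell import env
from h import *
s=env.state();show(s)
for p in ([.48,-.13,.125],[.655,-.13,.12],[.655,-.13,.064]):
  d,r=delta(s,p,Rt(90,45),True);print(d.round(2),r.round(3))
for n in("scene","top"):
    c=env.camera(n);cv2.imwrite(f"pics/{n}2.png",c["frame"][:,:,::-1])
E
```

```text
time: 4.15
ee_pos: [0.4464, -0.027, 0.0962]
tool_rot: [0.192, 0.04, 0.978, -0.075]
wrist_force: [0.0, -0.2, -1.0]
grip_width: 0.192
t 4.15 p [ 0.4464 -0.027   0.0962] y [ 0.106  0.986 -0.131] z [ 0.369 -0.162 -0.915] F [ 0.  -0.2 -1. ] w 17.7 q [ 0.44  0.28 -0.68  2.42  1.25  0.42  0.16]
[  4.7  -10.3    1.53] [ 0.109 -0.397  0.131]
[ 22.2  -10.3    1.03] [ 0.109 -0.397  0.131]
[ 22.2  -10.3   -4.57] [ 0.109 -0.397  0.131]
```

View pics/scene2.png

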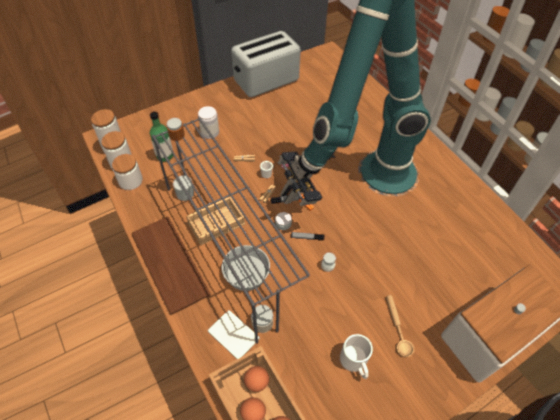

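View pics/top2.png

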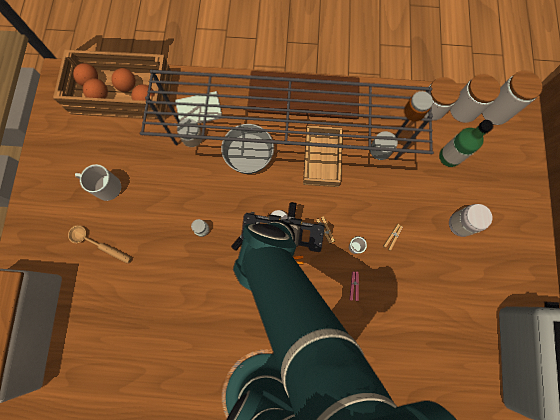

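The arm stopped short. The gripper is at about (285,230) in the top view, the marker is still held, and joint 4 is at its limit, so the lean has to happen further out. I'll check where the commanded pose stands.

```bash
python3 -m handwheel '{"xyz":[[0,0,0]],"turn":[[0,0,0]],"claw":[255]}'
python3 - <<'E'
from workcell import env
from h import *
s=env.state();show(s)
E
```

```text
time: 4.38
ee_pos: [0.447, -0.0272, 0.0968]
tool_rot: [0.192, 0.041, 0.978, -0.075]
wrist_force: [-0.4, 0.1, 0.2]
grip_width: 0.194
t 4.38 p [ 0.447  -0.0272  0.0968] y [ 0.11   0.985 -0.131] z [ 0.369 -0.162 -0.915] F [-0.4  0.1  0.2] w 17.9 q [ 0.43  0.27 -0.67  2.42  1.25  0.42  0.16]
```

```bash
python3 -m handwheel '{"xyz":[[1,-1,4],[2,-3,8],[3.5,-6,10],[5,-9,10.5],[6,-10.5,10.5],[6,-10.5,10.5],[6,-10.5,10.5]],"turn":[[0,0,0],[0.02,-0.03,0.02],[0.05,-0.06,0.06],[0.09,-0.1,0.1],[0.11,-0.15,0.13],[0.11,-0.2,0.13],[0.11,-0.2,0.13]],"claw":[255,255,255,255,255,255,255]}'
python3 - <<'E'
from workcell import env
from h import *
s=env.state();show(s)
for p in ([.51,-.13,.18],[.655,-.13,.12],[.655,-.13,.064]):
  d,r=delta(s,p,Rt(90,45),True);print(d.round(2),r.round(3))
E
```

```text
time: 5.25
ee_pos: [0.5063, -0.1347, 0.2016]
tool_rot: [0.29, -0.003, 0.957, -0.005]
wrist_force: [0.2, 0.7, -0.4]
grip_width: 0.188
t 5.25 p [ 0.5063 -0.1347  0.2016] y [-0.002  1.    -0.012] z [ 0.556 -0.009 -0.831] F [ 0.2  0.7 -0.4] w 17.3 q [ 1.34  0.2  -1.11  2.3   0.14  0.18  1.75]
[ 1.71  0.47 -3.51] [ 0.012 -0.196 -0.001]
[16.21  0.47 -9.51] [ 0.012 -0.196 -0.001]
[ 16.21   0.47 -15.11] [ 0.012 -0.196 -0.001]
```

```bash
python3 -m handwheel '{"xyz":[[1.5,0.2,-1],[3,0.4,-2.5],[4.5,0.5,-4],[6,0.5,-5.5],[6,0.5,-6.5],[6,0.5,-6.5]],"turn":[[0,-0.03,0],[0.01,-0.07,0],[0.01,-0.11,0],[0.01,-0.15,0],[0.01,-0.196,0],[0.01,-0.196,0]],"claw":[255,255,255,255,255,255]}'
python3 - <<'E'
from workcell import env
from h import *
s=env.state();show(s)
for p in ([.655,-.13,.12],[.655,-.13,.064]):
  d,r=delta(s,p,Rt(90,45),True);print(d.round(2),r.round(3))
for n in("scene",):
    c=env.camera(n);cv2.imwrite(f"pics/{n}3.png",c["frame"][:,:,::-1])
E
```

```text
time: 6.0
ee_pos: [0.5306, -0.1516, 0.1469]
tool_rot: [0.309, 0.0, 0.95, -0.037]
wrist_force: [0.1, 0.3, 0.6]
grip_width: 0.192
t 6.0 p [ 0.5306 -0.1516  0.1469] y [ 0.024  0.997 -0.071] z [ 0.587 -0.071 -0.807] F [0.1 0.3 0.6] w 17.7 q [ 1.2   0.43 -1.05  2.32  1.8   0.26  0.16]
[13.78  2.16 -4.04] [ 0.069 -0.157  0.029]
[13.78  2.16 -9.64] [ 0.069 -0.157  0.029]
```

View pics/scene3.png

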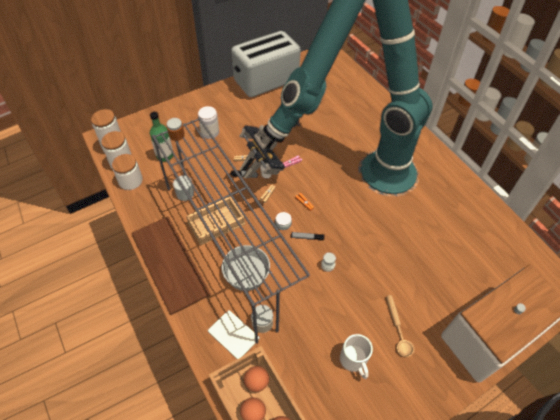

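The elbow has swung to the robot's right. The gripper is at about (255,160), holding the marker clear of the shelf edge, so I'll finish the lean here before entering.

```bash
python3 -m handwheel '{"xyz":[[0.5,0.5,0],[1,1,0],[1.5,1.5,0],[2,2.1,0],[2.5,2.1,0],[2.5,2.1,0],[2.5,2.1,0],[2.5,2.1,0]],"turn":[[0.02,-0.04,0.01],[0.04,-0.08,0.02],[0.06,-0.12,0.03],[0.07,-0.157,0.03],[0.07,-0.157,0.03],[0.07,-0.157,0.03],[0.07,-0.157,0.03],[0.07,-0.157,0.03]],"claw":[255,255,255,255,255,255,255,255]}'
python3 - <<'E'
from workcell import env
from h import *
s=env.state();show(s)
for p in ([.655,-.13,.12],[.655,-.13,.064]):
  d,r=delta(s,p,Rt(90,45),True);print(d.round(2),r.round(3))
E
```

```text
time: 7.05
ee_pos: [0.5539, -0.1338, 0.1471]
tool_rot: [0.382, 0.003, 0.924, 0.001]
wrist_force: [-0.8, -1.1, -1.1]
grip_width: 0.191
t 7.05 p [ 0.5539 -0.1338  0.1471] y [0.004 1.    0.004] z [ 0.706  0.    -0.708] F [-0.8 -1.1 -1.1] w 17.5 q [ 1.37  0.71 -1.27  2.36  2.25  0.46 -0.13]
[11.45  0.38 -4.05] [-0.004 -0.002  0.004]
[11.45  0.38 -9.65] [-0.004 -0.002  0.004]
```

```bash
python3 -m handwheel '{"xyz":[[0.5,0.2,-2],[1.5,0.4,-4],[4,0.4,-4],[7,0.4,-4],[10,0.4,-4],[11.4,0.4,-4],[11.4,0.4,-4]],"turn":[[0,0,0],[0,0,0],[0,0,0],[0,0,0],[0,0,0],[0,0,0],[0,0,0]],"claw":[255,255,255,255,255,255,255]}'
python3 - <<'E'
from workcell import env
from h import *
s=env.state();show(s)
for p in ([.655,-.13,.064],):
  d,r=delta(s,p,Rt(90,45),True);print(d.round(2),r.round(3))
for n in("scene","top"):
    c=env.camera(n);cv2.imwrite(f"pics/{n}4.png",c["frame"][:,:,::-1])
E
```

```text
time: 7.92
ee_pos: [0.6679, -0.1296, 0.107]
tool_rot: [0.382, 0.003, 0.924, 0.002]
wrist_force: [-0.8, -0.4, -0.2]
grip_width: 0.193
t 7.92 p [ 0.6679 -0.1296  0.107 ] y [0.004 1.    0.006] z [ 0.706  0.001 -0.708] F [-0.8 -0.4 -0.2] w 17.7 q [ 1.09  0.87 -1.11  2.15  2.23  0.53 -0.07]
[ 0.05 -0.04 -5.64] [-0.006 -0.001  0.004]
```

View pics/scene4.png

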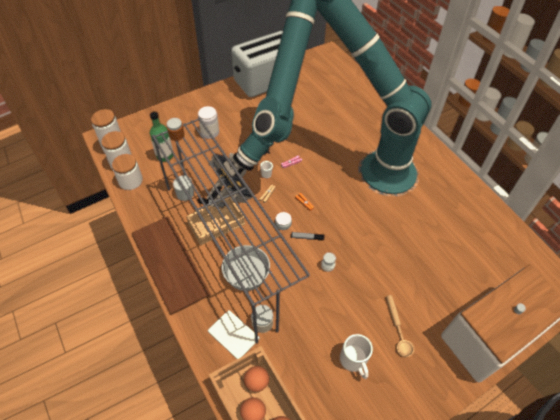

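View pics/top4.png

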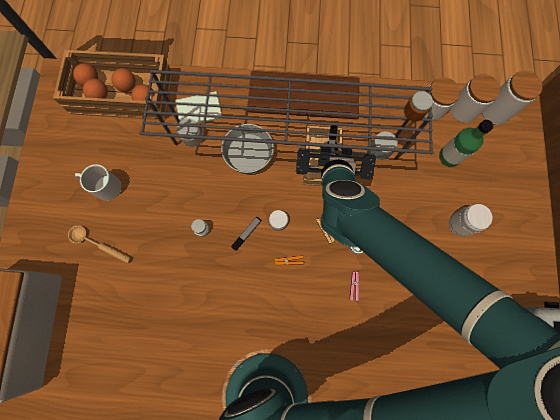

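The gripper (top view, (338,160)) is over the tray and no contact force is measured. Lowering and releasing.

```bash
python3 -m handwheel '{"xyz":[[0,0,-2.5],[0,0,-5],[0,0,-5.6],[0,0,-5.6],[0,0,-5.6],[0,0,-5.6],[0,0,-5.2],[0,0,-2.5]],"turn":[[0,0,0],[0,0,0],[0,0,0],[0,0,0],[0,0,0],[0,0,0],[0,0,0],[0,0,0]],"claw":[255,255,255,165,165,165,165,165]}'
python3 - <<'E'
from workcell import env
from h import *
s=env.state();show(s)
for n in("scene","top"):
    c=env.camera(n);f=c["frame"][:,:,::-1]
    f=f[160:280,140:280] if n=="scene" else f[100:200,270:380]
    cv2.imwrite(f"pics/{n}5.png",cv2.resize(f,None,fx=4,fy=4,interpolation=cv2.INTER_CUBIC))
E
```

```text
time: 9.02
ee_pos: [0.6669, -0.1296, 0.0807]
tool_rot: [0.381, 0.004, 0.925, 0.003]
wrist_force: [0.9, -0.5, 0.8]
grip_width: 0.353
t 9.03 p [ 0.6669 -0.1296  0.0807] y [0.005 1.    0.008] z [ 0.704  0.002 -0.71 ] F [ 0.9 -0.5  0.8] w 32.5 q [ 1.08  0.94 -1.1   2.15  2.3   0.57 -0.09]
```

View pics/scene5.png

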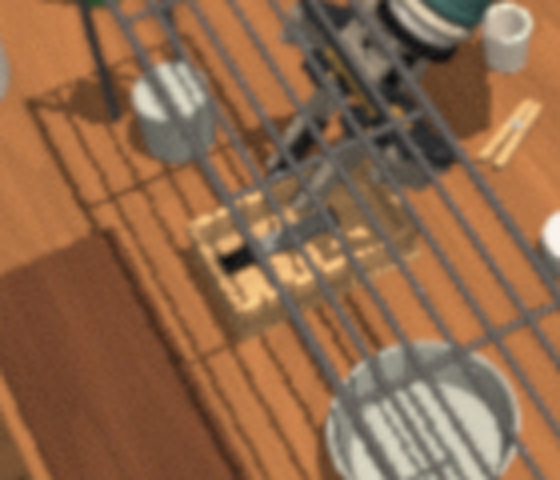

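View pics/top5.png

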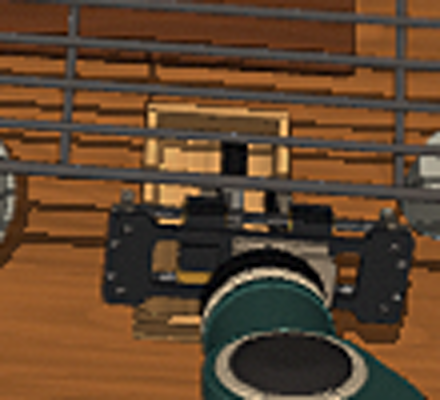

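Marker 1 lies flat inside the tray (scene crop at (280,240), cap towards the far wall). Backing out.

```bash
python3 -m handwheel '{"xyz":[[-2,0,2],[-6,0,4],[-11,0,5.5],[-15,2,8],[-16.5,4,11],[-16.5,7,12],[-16.5,7,12]],"turn":[[0,0,0],[0,0,0],[0,0,0],[0,0.05,0],[0,0.15,0],[0,0.25,0],[0,0.35,0]],"claw":[165,130,90,90,90,90,90]}'
python3 - <<'E'
from workcell import env
from h import *
s=env.state();show(s)
for p in ([.4238,.088,.10],):
  d,r=delta(s,p,Rt(54.8,0));print(d.round(2),r.round(3))
E
```

```text
time: 10.0
ee_pos: [0.5018, -0.1095, 0.1761]
tool_rot: [0.279, 0.012, 0.96, -0.03]
wrist_force: [0.5, -0.8, -0.6]
grip_width: 0.65
t 10.0 p [ 0.5018 -0.1095  0.1761] y [ 0.039  0.998 -0.05 ] z [ 0.535 -0.063 -0.843] F [ 0.5 -0.8 -0.6] w 59.8 q [ 1.37  0.38 -1.32  2.34  1.28  0.35  0.56]
[-7.8  19.75 -7.61] [ 0.231  0.528 -0.574]
```

```bash
python3 -m handwheel '{"xyz":[[-1,2,2],[-2,4,2],[-3,7,2],[-4,10,2],[-5,13,1],[-6,16,0],[-7.8,19.7,-1],[-7.8,19.7,-2],[-7.8,19.7,-2],[-7.8,19.7,-2]],"turn":[[0.02,0.06,-0.05],[0.05,0.12,-0.12],[0.08,0.19,-0.2],[0.12,0.27,-0.28],[0.15,0.34,-0.36],[0.18,0.42,-0.44],[0.21,0.48,-0.51],[0.23,0.528,-0.574],[0.23,0.528,-0.574],[0.23,0.528,-0.574]],"claw":[90,90,90,90,90,90,90,90,90,90]}'
python3 - <<'E'
from workcell import env
from h import *
s=env.state();show(s)
for p in ([.4238,.088,.06],):
  d,r=delta(s,p,Rt(54.8,0));print(d.round(2),r.round(3))
E
```

```text
time: 11.25
ee_pos: [0.4246, 0.0878, 0.1563]
tool_rot: [0.002, 0.302, 0.953, -0.0]
wrist_force: [-1.1, 0.3, -0.8]
grip_width: 0.647
t 11.25 p [0.4246 0.0878 0.1563] y [0.576 0.818 0.001] z [ 0.004 -0.002 -1.   ] F [-1.1  0.3 -0.8] w 59.5 q [ 0.74  0.49 -1.23  2.11  0.58  0.94  0.14]
[-0.08  0.02 -9.63] [ 0.002  0.004 -0.001]
```

```bash
python3 -m handwheel '{"xyz":[[0,0,-4],[0,0,-8],[0,0,-12],[0,0,-14.5],[0,0,-15.1],[0,0,-15.1],[0,0,-15.1],[0,0,-15.1],[0,0,-15.1],[0,0,-15.1]],"turn":[[0,0,0],[0,0,0],[0,0,0],[0,0,0],[0,0,0],[0,0,0],[0,0,0],[0,0,0],[0,0,0],[0,0,0]],"claw":[90,90,90,90,90,255,255,255,255,255]}'
python3 - <<'E'
from workcell import env
from h import *
s=env.state();show(s)
E
```

```text
time: 12.5
ee_pos: [0.4251, 0.0879, 0.0056]
tool_rot: [0.002, 0.303, 0.953, -0.0]
wrist_force: [-0.7, -0.4, 3.8]
grip_width: 0.195
t 12.5 p [0.4251 0.0879 0.0056] y [0.577 0.817 0.001] z [ 0.004 -0.002 -1.   ] F [-0.7 -0.4  3.8] w 18.0 q [ 0.45  0.7  -0.89  2.2   0.92  0.68 -0.15]
```

```bash
python3 -m handwheel '{"xyz":[[0,0,4],[1,0,9],[2,-1,13],[3,-3,15]],"turn":[[0,0,0],[0,0,0],[0,0,0.05],[0,0,0.1]],"claw":[255,255,255,255]}'
python3 - <<'E'
from workcell import env
from h import *
s=env.state();show(s)
for p in ([.5416,-.10,.174],):
  d,r=delta(s,p,Rt(90,45),True);print(d.round(2),r.round(3))
E
```

```text
time: 13.0
ee_pos: [0.4558, 0.0585, 0.1575]
tool_rot: [0.003, 0.253, 0.968, 0.0]
wrist_force: [-0.6, -1.2, 0.2]
grip_width: 0.195
t 13.0 p [0.4558 0.0585 0.1575] y [0.489 0.872 0.002] z [ 0.007 -0.001 -1.   ] F [-0.6 -1.2  0.2] w 17.9 q [ 0.78  0.53 -1.21  2.06  0.62  0.97  0.3 ]
[  9.92 -15.85   0.31] [-0.201 -0.761  0.484]
```

```bash
python3 -m handwheel '{"xyz":[[2,-2,2],[4,-4,2.5],[5.5,-6,2.5],[7,-8,2.5],[8,-10,2],[9,-12,1.5],[9.9,-14,1],[9.9,-15.8,0.3],[9.9,-15.8,0.3],[9.9,-15.8,0.3]],"turn":[[-0.02,-0.08,0.05],[-0.04,-0.17,0.11],[-0.07,-0.27,0.17],[-0.09,-0.36,0.23],[-0.12,-0.46,0.3],[-0.15,-0.56,0.36],[-0.17,-0.65,0.42],[-0.2,-0.72,0.46],[-0.2,-0.76,0.484],[-0.2,-0.76,0.484]],"claw":[255,255,255,255,255,255,255,255,255,255]}'
python3 - <<'E'
from workcell import env
from h import *
s=env.state();show(s)
for p in ([.5416,-.10,.122],[.655,-.10,.12]):
  d,r=delta(s,p,Rt(90,45),True);print(d.round(2),r.round(3))
E
```

```text
time: 14.25
ee_pos: [0.5539, -0.0998, 0.1586]
tool_rot: [0.382, 0.0, 0.924, 0.0]
wrist_force: [0.5, 0.4, -2.1]
grip_width: 0.193
t 14.25 p [ 0.5539 -0.0998  0.1586] y [0.001 1.    0.001] z [ 0.706 -0.    -0.708] F [ 0.5  0.4 -2.1] w 17.8 q [ 1.23  0.54 -1.18  2.38  2.37  0.39 -0.4 ]
[ 0.11 -0.02 -5.01] [-0.001 -0.001  0.001]
[11.45 -0.02 -5.21] [-0.001 -0.001  0.001]
```

```bash
python3 -m handwheel '{"xyz":[[0.5,-0.1,-3],[1.5,-0.3,-5],[5,-0.3,-5],[9,-0.3,-5],[11.4,-0.3,-5],[11.4,-0.3,-7.5],[11.4,-0.3,-10.2],[11.4,-0.3,-10.2]],"turn":[[0,0,0],[0,0,0],[0,0,0],[0,0,0],[0,0,0],[0,0,0],[0,0,0],[0,0,0]],"claw":[255,255,255,255,255,255,255,255]}'
python3 - <<'E'
from workcell import env
from h import *
s=env.state();show(s)
E
```

```text
time: 15.25
ee_pos: [0.6671, -0.1026, 0.0543]
tool_rot: [0.379, 0.002, 0.925, 0.001]
wrist_force: [-1.2, 0.2, -0.2]
grip_width: 0.192
t 15.25 p [ 0.6671 -0.1026  0.0543] y [0.003 1.    0.005] z [ 0.702  0.001 -0.712] F [-1.2  0.2 -0.2] w 17.7 q [ 0.94  0.9  -0.97  2.17  2.45  0.58 -0.33]
```

```bash
python3 -m handwheel '{"xyz":[[0,0,0],[0,0,0],[0,0,0],[0,0,1],[0,0,3],[-3,0,5]],"turn":[[0,0,0],[0,0,0],[0,0,0],[0,0,0],[0,0,0],[0,0,0]],"claw":[185,185,185,180,180,165]}'
python3 - <<'E'
from workcell import env
from h import *
s=env.state();show(s)
for n in("scene","top"):
    c=env.camera(n);f=c["frame"][:,:,::-1]
    f=f[160:280,140:280] if n=="scene" else f[100:200,270:380]
    cv2.imwrite(f"pics/{n}6.png",cv2.resize(f,None,fx=4,fy=4,interpolation=cv2.INTER_CUBIC))
E
```

```text
time: 16.0
ee_pos: [0.6394, -0.1028, 0.1086]
tool_rot: [0.382, 0.002, 0.924, 0.0]
wrist_force: [0.1, -0.5, 0.8]
grip_width: 0.347
t 16.0 p [ 0.6394 -0.1028  0.1086] y [0.003 1.    0.002] z [ 0.706 -0.001 -0.708] F [ 0.1 -0.5  0.8] w 32.0 q [ 1.    0.74 -1.02  2.23  2.37  0.5  -0.33]
```

View pics/scene6.png

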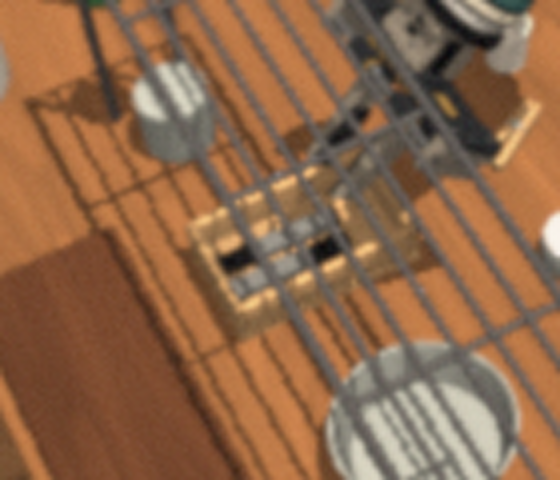

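Both markers lie flat in the tray (scene crop, (260,245) and (290,265)). Next is peg_a.

```bash
python3 -m handwheel '{"xyz":[[-4,0,1],[-8,0,2],[-11,-1,5],[-13,-1.5,8],[-14,-2,9],[-14,-2.5,9]],"turn":[[0,0,0],[0,0,0],[0,0.05,0],[0,0.15,0],[0,0.25,0],[0,0.35,0]],"claw":[130,90,90,90,90,90]}'
python3 - <<'E'
from workcell import env
from h import *
s=env.state();show(s)
for p in ([.4503,-.135,.12],):
  d,r=delta(s,p,Rt(119.3,0));print(d.round(2),r.round(3))
E
```

```text
time: 16.85
ee_pos: [0.4916, -0.1552, 0.1391]
tool_rot: [0.265, 0.011, 0.963, -0.056]
wrist_force: [0.3, 0.2, -0.6]
grip_width: 0.643
t 16.85 p [ 0.4916 -0.1552  0.1391] y [ 0.05   0.993 -0.103] z [ 0.509 -0.114 -0.853] F [ 0.3  0.2 -0.6] w 59.2 q [ 1.19  0.36 -1.03  2.35  1.48  0.28  0.43]
[-4.13  2.02 -1.91] [-0.026  0.555  0.52 ]
```

```bash
python3 -m handwheel '{"xyz":[[0,0.3,2],[-1,0.6,4],[-2,1,4],[-3,1.5,4],[-4,2,3],[-4.1,2,2],[-4.1,2,1],[-4.1,2,0],[-4.1,2,0]],"turn":[[0,0.06,0.06],[-0.01,0.15,0.14],[-0.01,0.25,0.23],[-0.02,0.34,0.32],[-0.02,0.43,0.4],[-0.026,0.5,0.47],[-0.026,0.555,0.52],[-0.026,0.555,0.52],[-0.026,0.555,0.52]],"claw":[90,90,90,90,90,90,90,90,90]}'
python3 - <<'E'
from workcell import env
from h import *
s=env.state();show(s)
for p in ([.4503,-.135,.005],):
  d,r=delta(s,p,Rt(119.3,0));print(d.round(2),r.round(3))
for n in("scene",):
    c=env.camera(n);cv2.imwrite(f"pics/{n}7.png",cv2.resize(c["frame"][100:250,160:360,::-1],None,fx=4,fy=4,interpolation=cv2.INTER_CUBIC))
E
```

```text
time: 17.98
ee_pos: [0.4503, -0.1338, 0.1382]
tool_rot: [0.0, -0.253, 0.967, 0.001]
wrist_force: [-0.1, 0.2, -0.3]
grip_width: 0.647
t 17.98 p [ 0.4503 -0.1338  0.1382] y [-0.49   0.872  0.003] z [-0.001  0.003 -1.   ] F [-0.1  0.2 -0.3] w 59.5 q [ 1.21  0.67 -1.28  2.05  0.76  1.03  1.62]
[  0.    -0.12 -13.32] [-0.003 -0.001 -0.001]
```

View pics/scene7.png

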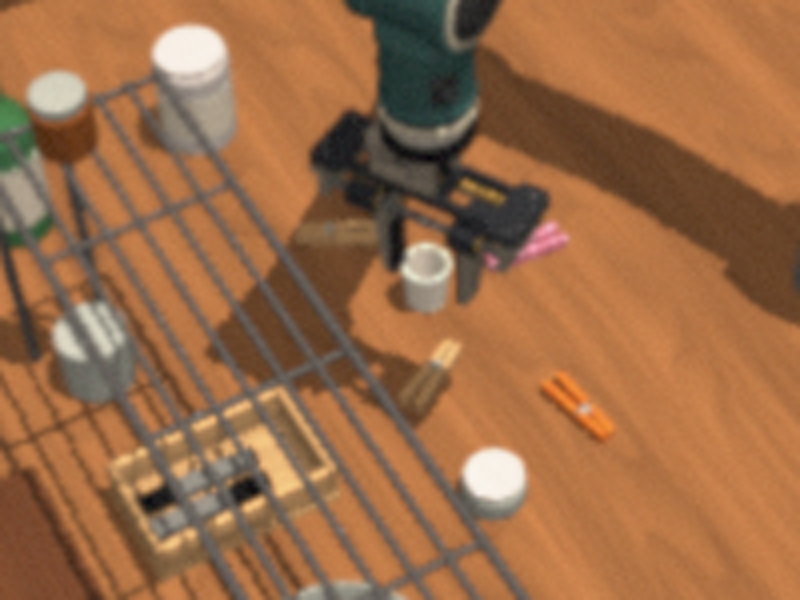

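The gripper is level over peg_a at (430,380), and the egg cup at (428,275) only lies along the line of sight. Descending.

```bash
python3 -m handwheel '{"xyz":[[0,-0.1,-4],[0,-0.1,-8],[0,-0.1,-11.5],[0,-0.1,-13.3],[0,-0.1,-13.3],[0,-0.1,-13.3],[0,-0.1,-13.3],[0,-0.1,-13.3],[0,-0.1,-13.3],[0,-0.1,-13.3]],"turn":[[0,0,0],[0,0,0],[0,0,0],[0,0,0],[0,0,0],[0,0,0],[0,0,0],[0,0,0],[0,0,0],[0,0,0]],"claw":[90,90,90,90,90,255,255,255,255,255]}' 20
python3 -m handwheel '{"xyz":[[0,0,4],[1,0,9],[2,1,13],[3,2,15]],"turn":[[0,0,0],[0,0,0],[0,0,-0.05],[0,0,-0.1]],"claw":[255,255,255,255]}'
python3 - <<'E'
from workcell import env
from h import *
s=env.state();show(s)
for p in ([.5416,.09,.174],):
  d,r=delta(s,p,Rt(90,45),True);print(d.round(2),r.round(3))
E
```

```text
time: 19.27
ee_pos: [0.451, -0.1353, 0.006]
tool_rot: [0.0, -0.253, 0.967, 0.001]
wrist_force: [-0.7, -0.6, 3.1]
grip_width: 0.217
time: 19.77
ee_pos: [0.4818, -0.115, 0.1577]
tool_rot: [0.001, -0.204, 0.979, 0.001]
wrist_force: [-0.1, 0.8, -0.2]
grip_width: 0.218
t 19.77 p [ 0.4818 -0.115   0.1577] y [-0.399  0.917  0.   ] z [ 0.003  0.002 -1.   ] F [-0.1  0.8 -0.2] w 20.1 q [ 1.12  0.65 -1.25  1.98  0.72  1.06  1.52]
[ 7.32 20.5   0.28] [ 0.16  -0.771 -0.389]
```

```bash
python3 -m handwheel '{"xyz":[[1.5,2,2],[3,4.5,2.5],[4,7,2.5],[5,10,2.5],[6,13,2],[7,16,1.5],[7.3,18.5,1],[7.3,20.5,0.3],[7.3,20.5,0.3],[7.3,20.5,0.3]],"turn":[[0.02,-0.08,-0.04],[0.04,-0.17,-0.09],[0.06,-0.27,-0.14],[0.08,-0.37,-0.19],[0.1,-0.47,-0.24],[0.12,-0.57,-0.29],[0.14,-0.66,-0.33],[0.16,-0.74,-0.37],[0.16,-0.771,-0.389],[0.16,-0.771,-0.389]],"claw":[255,255,255,255,255,255,255,255,255,255]}'
python3 - <<'E'
from workcell import env
from h import *
s=env.state();show(s)
for p in ([.5416,.09,.122],[.655,.09,.12]):
  d,r=delta(s,p,Rt(90,45),True);print(d.round(2),r.round(3))
for n in("scene",):
    c=env.camera(n);cv2.imwrite(f"pics/{n}8.png",c["frame"][:,:,::-1])
E
```

```text
time: 21.02
ee_pos: [0.5512, 0.0708, 0.1554]
tool_rot: [0.355, -0.009, 0.935, -0.02]
wrist_force: [0.5, -1.0, -0.5]
grip_width: 0.219
t 21.02 p [0.5512 0.0708 0.1554] y [-0.003  0.999 -0.043] z [ 0.664 -0.03  -0.747] F [ 0.5 -1.  -0.5] w 20.1 q [ 0.4   0.33 -0.81  2.38  1.97  0.5  -0.55]
[ 0.38  1.92 -4.68] [ 0.043 -0.059 -0.002]
[11.72  1.92 -4.88] [ 0.043 -0.059 -0.002]
```

View pics/scene8.png

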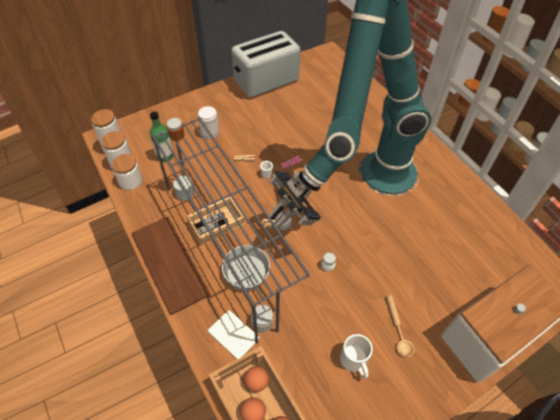

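The gripper is in front of the bowl at about (280,215), holding the peg, with the spice jar (328,261) and egg cup (266,170) undisturbed. Entering.

```bash
python3 -m handwheel '{"xyz":[[0.4,1,-2],[0.5,1.9,-4],[2,1.9,-4.8],[5,1.9,-4.8],[8,1.9,-4.8],[11.7,1.9,-4.8],[11.7,1.9,-4.8]],"turn":[[0.02,-0.03,0],[0.04,-0.06,0],[0.043,-0.06,0],[0.043,-0.06,0],[0.043,-0.06,0],[0.043,-0.06,0],[0.043,-0.06,0]],"claw":[255,255,255,255,255,255,255]}'
python3 - <<'E'
from workcell import env
from h import *
s=env.state();show(s)
for p in ([.655,.09,.06],):
  d,r=delta(s,p,Rt(90,45),True);print(d.round(2),r.round(3))
E
```

```text
time: 21.95
ee_pos: [0.6705, 0.0875, 0.1075]
tool_rot: [0.382, -0.0, 0.924, -0.001]
wrist_force: [-0.1, 0.2, -0.5]
grip_width: 0.214
t 21.95 p [0.6705 0.0875 0.1075] y [ 0.001  1.    -0.002] z [ 0.706 -0.002 -0.708] F [-0.1  0.2 -0.5] w 19.7 q [ 0.34  0.63 -0.74  2.18  2.2   0.62 -0.62]
[-0.21  0.25 -6.09] [ 0.002 -0.001  0.001]
```

```bash
python3 -m handwheel '{"xyz":[[-0.2,0,-2.5],[-0.2,0,-5],[-0.2,0,-6],[-0.2,0,-6],[-0.2,0,-6],[-0.2,0,-6],[-0.2,0,-4.5],[-1,0,-1],[-4,0,0],[-7,0,0.5]],"turn":[[0,0,0],[0,0,0],[0,0,0],[0,0,0],[0,0,0],[0,0,0],[0,0,0],[0,0,0],[0,0,0],[0,0,0]],"claw":[255,255,255,165,165,165,165,165,165,130]}'
python3 - <<'E'
from workcell import env
from h import *
s=env.state();show(s)
for n in("scene","top"):
    c=env.camera(n);f=c["frame"][:,:,::-1]
    f=f[200:320,180:320] if n=="scene" else f[100:300,200:440]
    cv2.imwrite(f"pics/{n}9.png",cv2.resize(f,None,fx=4 if n=="scene" else 3,fy=4 if n=="scene" else 3,interpolation=cv2.INTER_CUBIC))
E
```

```text
time: 23.2
ee_pos: [0.5979, 0.0889, 0.1139]
tool_rot: [0.383, -0.001, 0.924, -0.0]
wrist_force: [-0.8, 0.1, -0.2]
grip_width: 0.439
t 23.2 p [0.5979 0.0889 0.1139] y [-0.002  1.    -0.002] z [ 0.708  0.    -0.707] F [-0.8  0.1 -0.2] w 40.4 q [ 0.38  0.55 -0.81  2.33  2.23  0.68 -0.73]
```

View pics/scene9.png

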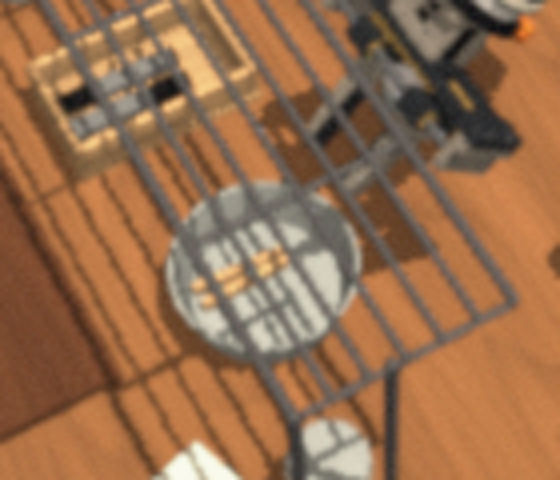

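View pics/top9.png

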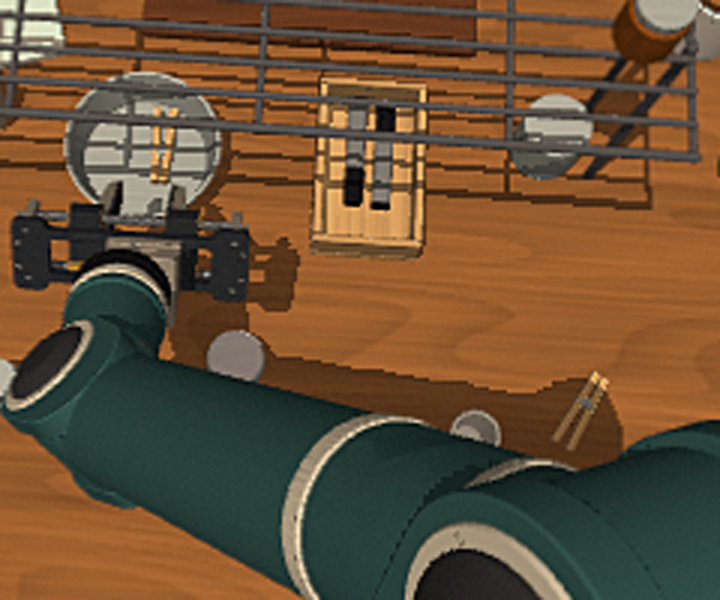

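Peg_a lies flat in the bowl (top crop (163,145)), and both markers are flat in the tray. Peg_b is at (580,412) in that crop.

```bash
python3 -m handwheel '{"xyz":[[-3,0,1],[-6,-1,4],[-9,-3,7],[-10,-6,9],[-10.5,-10,10],[-11,-14,10],[-11,-18,10],[-11,-22,10]],"turn":[[0,0,0],[0,0,0],[0,0.08,0],[0,0.17,0],[0,0.27,0],[0,0.36,0],[0,0.46,0],[0,0.55,0]],"claw":[90,90,90,90,90,90,90,90]}'
python3 - <<'E'
from workcell import env
from h import *
s=env.state();show(s)
for p in ([.443,-.329,.12],):
  d,r=delta(s,p,Rt(61.5,0));print(d.round(2),r.round(3))
E
```

```text
time: 24.3
ee_pos: [0.494, -0.0662, 0.1933]
tool_rot: [0.207, 0.016, 0.977, -0.054]
wrist_force: [0.3, -0.5, -0.4]
grip_width: 0.647
t 24.3 p [ 0.494  -0.0662  0.1933] y [ 0.053  0.994 -0.098] z [ 0.402 -0.111 -0.909] F [ 0.3 -0.5 -0.4] w 59.5 q [ 1.06  0.2  -1.13  2.25  0.7   0.48  0.94]
[ -5.1  -26.28  -7.33] [ 0.209  0.381 -0.458]
```

```bash
python3 -m handwheel '{"xyz":[[-0.5,-4,0],[-1,-8,0],[-2,-12,0],[-3,-16,0],[-4,-20,-1],[-5,-24,-2],[-5.1,-26.3,-4],[-5.1,-26.3,-5],[-5.1,-26.3,-5],[-5.1,-26.3,-5]],"turn":[[0.03,0.05,-0.06],[0.06,0.11,-0.13],[0.09,0.17,-0.2],[0.12,0.23,-0.27],[0.15,0.28,-0.34],[0.18,0.34,-0.41],[0.209,0.381,-0.458],[0.209,0.381,-0.458],[0.209,0.381,-0.458],[0.209,0.381,-0.458]],"claw":[90,90,90,90,90,90,90,90,90,90]}'
python3 - <<'E'
from workcell import env
from h import *
s=env.state();show(s)
for p in ([.4433,-.329,.005],):
  d,r=delta(s,p,Rt(61.5,0));print(d.round(2),r.round(3))
for n in("scene",):
    c=env.camera(n);cv2.imwrite(f"pics/{n}10.png",cv2.resize(c["frame"][80:230,160:360,::-1],None,fx=4,fy=4,interpolation=cv2.INTER_CUBIC))
E
```

```text
time: 25.55
ee_pos: [0.4431, -0.3276, 0.1432]
tool_rot: [0.001, 0.246, 0.969, -0.0]
wrist_force: [0.1, 0.6, 0.1]
grip_width: 0.648
t 25.55 p [ 0.4431 -0.3276  0.1432] y [ 0.477  0.879 -0.   ] z [ 0.001 -0.001 -1.   ] F [0.1 0.6 0.1] w 59.6 q [ 1.27  0.58 -0.92  1.87  0.56  0.97  1.18]
[  0.02  -0.14 -13.82] [ 0.001  0.001 -0.   ]
```

View pics/scene10.png

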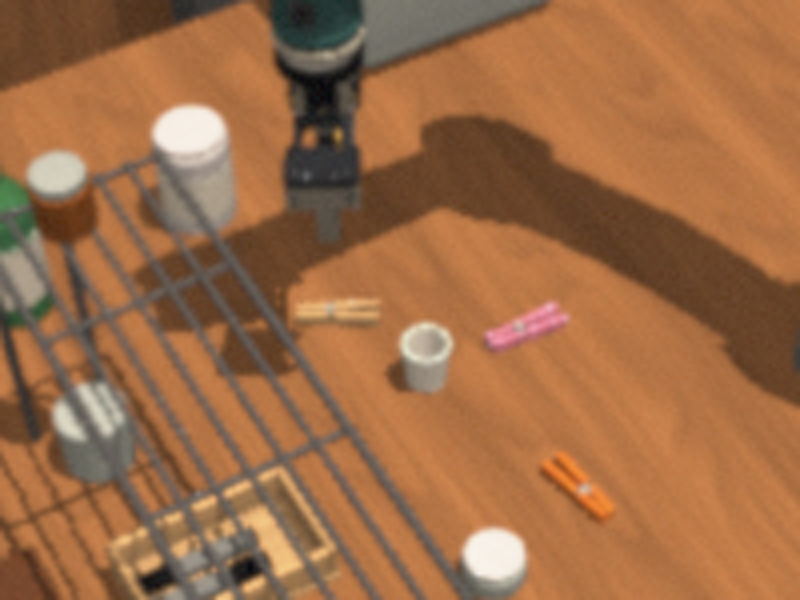

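Peg_b at (338,312) is undisturbed, the gripper is above it and the can at (193,168) is clear. Descending and gripping.

```bash
python3 -m handwheel '{"xyz":[[0,-0.1,-4],[0,-0.1,-8],[0,-0.1,-11.5],[0,-0.1,-13.8],[0,-0.1,-13.8],[0,-0.1,-13.8],[0,-0.1,-13.8],[0,-0.1,-13.8],[0,-0.1,-13.8],[0,-0.1,-13.8]],"turn":[[0,0,0],[0,0,0],[0,0,0],[0,0,0],[0,0,0],[0,0,0],[0,0,0],[0,0,0],[0,0,0],[0,0,0]],"claw":[90,90,90,90,90,255,255,255,255,255]}'
python3 -m handwheel '{"xyz":[[0,0,4],[0.5,0.5,9],[1,3,13],[2,6,16],[3,10,18],[4,14,18],[5,18,18]],"turn":[[0,0,0],[0,0,0],[0,0,0.05],[0,0,0.1],[0,0,0.2],[0,0,0.3],[0,0,0.4]],"claw":[255,255,255,255,255,255,255]}'
python3 - <<'E'
from workcell import env
from h import *
s=env.state();show(s)
for p in ([.5416,.12,.174],):
  d,r=delta(s,p,Rt(90,45),True);print(d.round(2),r.round(3))
E
```

```text
time: 26.85
ee_pos: [0.4427, -0.33, 0.0047]
tool_rot: [0.0, 0.247, 0.969, -0.0]
wrist_force: [-0.8, -0.4, 3.7]
grip_width: 0.212
time: 27.72
ee_pos: [0.4927, -0.1489, 0.1846]
tool_rot: [0.0, 0.048, 0.999, -0.001]
wrist_force: [-0.0, 0.0, -0.5]
grip_width: 0.218
t 27.73 p [ 0.4927 -0.1489  0.1846] y [ 0.097  0.995 -0.001] z [ 0.001 -0.001 -1.   ] F [-0.   0.  -0.5] w 20.1 q [ 1.08  0.52 -1.09  1.91  0.54  1.04  1.23]
[ 6.24 26.89 -2.4 ] [-0.037 -0.784  0.092]
```

```bash
python3 -m handwheel '{"xyz":[[1,3,0],[2,6,0],[3,9,0],[4,12,-0.5],[5,15,-1],[5.5,18,-1.5],[6.2,21,-2],[6.2,24,-2.4],[6.2,26.9,-2.4],[6.2,26.9,-2.4]],"turn":[[0,-0.08,0.01],[-0.01,-0.17,0.02],[-0.01,-0.26,0.03],[-0.02,-0.35,0.04],[-0.02,-0.44,0.05],[-0.03,-0.53,0.06],[-0.03,-0.62,0.07],[-0.037,-0.71,0.09],[-0.037,-0.784,0.092],[-0.037,-0.784,0.092]],"claw":[255,255,255,255,255,255,255,255,255,255]}'
python3 - <<'E'
from workcell import env
from h import *
s=env.state();show(s)
for p in ([.5416,.12,.122],[.655,.12,.12]):
  d,r=delta(s,p,Rt(90,45),True);print(d.round(2),r.round(3))
E
```

```text
time: 28.98
ee_pos: [0.5538, 0.1026, 0.1583]
tool_rot: [0.368, 0.005, 0.93, -0.011]
wrist_force: [0.8, -0.0, 0.3]
grip_width: 0.216
t 28.98 p [0.5538 0.1026 0.1583] y [ 0.017  1.    -0.017] z [ 0.684 -0.024 -0.729] F [ 0.8 -0.   0.3] w 19.9 q [ 0.22  0.32 -0.7   2.38  1.98  0.53 -0.67]
[ 0.13  1.74 -4.97] [ 0.017 -0.032  0.017]
[11.47  1.74 -5.17] [ 0.017 -0.032  0.017]
```

```bash
python3 -m handwheel '{"xyz":[[0.2,1,-2],[0.5,1.7,-4],[2,1.8,-5],[5,1.8,-5],[8,1.8,-5],[11.4,1.8,-5],[11.4,1.8,-5]],"turn":[[0.01,-0.02,0.01],[0.017,-0.03,0.017],[0.017,-0.03,0.017],[0.017,-0.03,0.017],[0.017,-0.03,0.017],[0.017,-0.03,0.017],[0.017,-0.03,0.017]],"claw":[255,255,255,255,255,255,255]}'
python3 - <<'E'
from workcell import env
from h import *
s=env.state();show(s)
for p in ([.655,.12,.06],):
  d,r=delta(s,p,Rt(90,45),True);print(d.round(2),r.round(3))
E
```

```text
time: 29.85
ee_pos: [0.6697, 0.1194, 0.1083]
tool_rot: [0.381, 0.001, 0.925, -0.0]
wrist_force: [-0.5, -0.4, 0.2]
grip_width: 0.217
t 29.85 p [0.6697 0.1194 0.1083] y [0.003 1.    0.   ] z [ 0.704 -0.002 -0.71 ] F [-0.5 -0.4  0.2] w 20.0 q [ 0.19  0.59 -0.63  2.16  2.15  0.6  -0.68]
[-0.12  0.06 -6.17] [-0.    -0.004  0.003]
```

```bash
python3 -m handwheel '{"xyz":[[-0.1,0,-2.5],[-0.1,0,-5],[-0.1,0,-6],[-0.1,0,-6],[-0.1,0,-6],[-0.1,0,-6],[-0.1,0,-4.5],[-1,0,-1],[-4,0,0],[-7,0,0.5]],"turn":[[0,0,0],[0,0,0],[0,0,0],[0,0,0],[0,0,0],[0,0,0],[0,0,0],[0,0,0],[0,0,0],[0,0,0]],"claw":[255,255,255,165,165,165,165,165,165,130]}'
python3 -m handwheel '{"xyz":[[-3,0,1],[-6,0,4],[-9,0,7],[-10,0,9],[-10,0,9]],"turn":[[0,0,0],[0,0,0],[0,0.08,0],[0,0.17,0],[0,0.2,0]],"claw":[90,90,90,90,90]}'
python3 - <<'E'
from workcell import env
from h import *
s=env.state();show(s)
for n in("scene","top"):
    c=env.camera(n);f=c["frame"][:,:,::-1]
    np.savez(f"pics/{n}11.npz",**c)
    if n=="scene": f=cv2.resize(f[80:380,140:400],None,fx=2,fy=2)
    else: f=cv2.resize(f[60:310,50:510],None,fx=1.7,fy=1.7)
    cv2.imwrite(f"pics/{n}11.png",f)
E
```

```text
time: 31.1
ee_pos: [0.5975, 0.1203, 0.1154]
tool_rot: [0.382, -0.0, 0.924, -0.0]
wrist_force: [-0.5, -0.1, -0.5]
grip_width: 0.443
time: 31.72
ee_pos: [0.5006, 0.1108, 0.1934]
tool_rot: [0.303, 0.003, 0.953, -0.014]
wrist_force: [0.0, -1.0, -0.3]
grip_width: 0.643
t 31.73 p [0.5006 0.1108 0.1934] y [ 0.014  1.    -0.026] z [ 0.577 -0.029 -0.816] F [ 0.  -1.  -0.3] w 59.2 q [ 0.26  0.12 -0.74  2.35  1.22  0.39  0.01]
```

View pics/scene11.png

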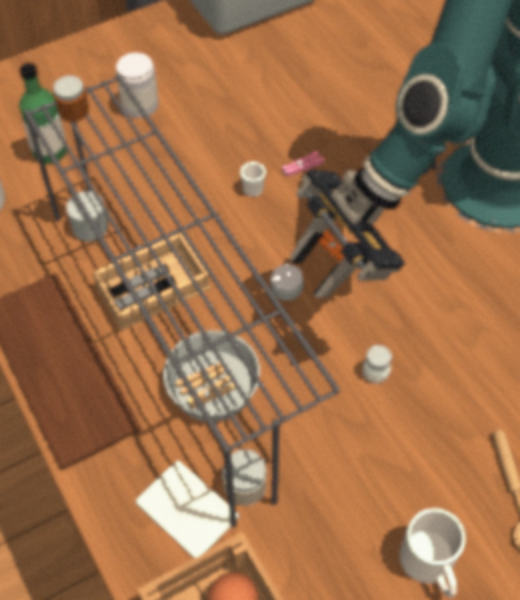

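View pics/top11.png

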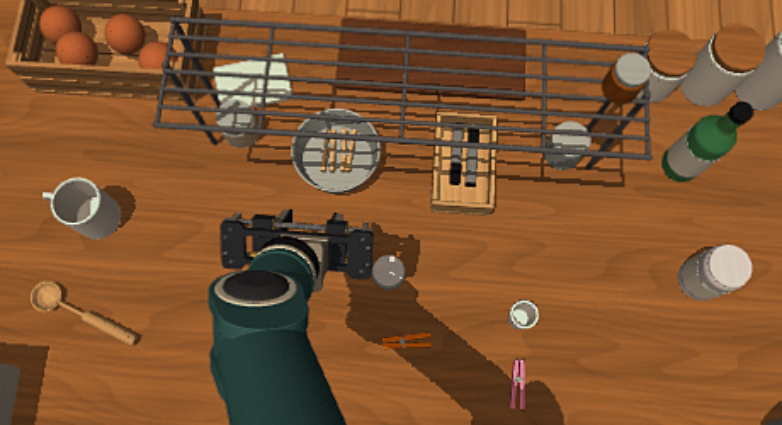

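Both pegs lie in the bowl (top crop (325,150) and (345,148)), both markers are in the tray, and the decoys look untouched. I'll run a numeric check before handing in.

```bash
python3 - <<'E'
import numpy as np
from h import *
np.set_printoptions(precision=1,suppress=True)
for cam in("top","scene"):
    A=np.load(f"pics/{cam}0.npz");B=np.load(f"pics/{cam}11.npz")
    vv,uu=np.mgrid[0:420,0:560]
    def pts(c):
        o,d=ray(c,np.c_[uu.ravel(),vv.ravel()]);return o+d*c["z_map"].ravel()[:,None]
    PA,PB=pts(A),pts(B)
    for nm,(x,y),r,zl,zh in [("tin",(.467,.001),.04,.025,.045),("egg",(.408,-.22),.035,.03,.065),("spice",(.428,.217),.035,.045,.07),("mug",(.53,.52),.07,.08,.1),("can",(.494,-.522),.055,.095,.12),("bowl in",(.667,.105),.055,.008,.04),("tray in",(.667,-.115),.035,.012,.04)]:
        out=[]
        for P in(PA,PB):
            Q=P[(np.hypot(P[:,0]-x,P[:,1]-y)<r)&(P[:,2]>zl)&(P[:,2]<zh)];out.append((len(Q),np.median(Q,0)*1000 if len(Q) else None, Q[:,2].max()*1000 if len(Q) else None))
        print(cam,nm,out)
    # decoys
    for c in(A,B):
        h=cv2.cvtColor(c["frame"],cv2.COLOR_RGB2HSV)
        m=(h[...,0]>145)&(h[...,0]<175)&(h[...,1]>70)&(h[...,2]>120);o=(h[...,0]>7)&(h[...,0]<17)&(h[...,1]>225)&(h[...,2]>170)
        print("pink",np.argwhere(m).mean(0),m.sum())
E
```

```text
top tin [(277, array([466.6,   0.9,  34.9]), np.float64(40.28081453330734)), (280, array([465.9,   1.2,  34.9]), np.float64(40.81165256346808))]
top egg [(123, array([ 410.5, -224. ,   48.9]), np.float64(58.12929912301756)), (123, array([ 410.6, -225.4,   49.3]), np.float64(56.024733150556784))]
top spice [(167, array([426.7, 216.4,  58.7]), np.float64(63.54118041485513)), (0, None, None)]
top mug [(247, array([533.4, 514.6,  89.7]), np.float64(97.87252763560095)), (247, array([533.1, 511.3,  90.1]), np.float64(98.17385848778382))]
top can [(618, array([ 493.2, -519.9,  111.3]), np.float64(117.65657781872352)), (620, array([ 492.8, -520.1,  111.3]), np.float64(117.15175440131598))]
top bowl in [(138, array([662.5, 104.6,   8.9]), np.float64(12.11554222707889)), (371, array([668. , 105.6,  17.2]), np.float64(25.059854701620754))]
top tray in [(56, array([ 665.6, -117.2,   12.7]), np.float64(15.690723119950123)), (268, array([ 665.1, -115.4,   23.5]), np.float64(29.950388086779522))]
pink [285.2 354.2] 113
pink [282.1 354.6] 82
scene tin [(176, array([466.1,   5.1,  34.3]), np.float64(
[... 344 characters left out ...]
222.9,  58.4]), np.float64(65.91218133614008))]
scene mug [(214, array([535.2, 513.2,  90.7]), np.float64(99.037403447378)), (222, array([533.7, 513.6,  90.7]), np.float64(98.81321028915835))]
scene can [(216, array([ 494.7, -512.9,  109.1]), np.float64(117.99102679214624)), (212, array([ 494.5, -513.5,  109.2]), np.float64(118.55215189897072))]
scene bowl in [(129, array([670.6, 100.5,   9.4]), np.float64(12.876428435636633)), (296, array([673.9, 109.8,  15.8]), np.float64(26.35738159858647))]
scene tray in [(20, array([ 681.5, -119.5,   13. ]), np.float64(14.996945487170343)), (161, array([ 671.4, -114.7,   22.4]), np.float64(31.455961236705356))]
pink [161.5 290.9] 21
pink [164.4 284.3] 7
```

```bash
python3 -m handwheel '{"xyz":[[0,0,0],[0,0,0]],"turn":[[0,0,0],[0,0,0]],"claw":[90,90]}'; python3 -c "
from workcell import env
print(env.hand_in())"
```

```text
time: 32.08
ee_pos: [0.5003, 0.1101, 0.1904]
tool_rot: [0.301, 0.003, 0.953, -0.015]
wrist_force: [-0.3, 0.8, -0.5]
grip_width: 0.646
the job is handed in; nothing more can be done
None
```

Both markers are in the tray and both natural-wood pegs are in the bowl, markers first. I handed in at about 32 s of the 72 s allowed. The wrist force never read above about 4 N.

**Placement:** the last pictures and depth readings show all four lying flat. The marker tops are about 23 mm high in the tray and the peg tops about 17 mm in the bowl, both below the rims. The gripper was open and clear of everything.

**Bystanders:** the tin, egg cup, spice jar, mug and can are where they stood, within the few mm the measurements allow. The top camera could not see the spice jar at the end because the arm hid it, but the scene camera put it within 0.5 mm.

**Look-alikes:** the pink peg's colour check disagreed, moving 3 px in the top view and about 7 px in the scene view. Fewer pixels matched, which I put down to the arm's shadow. In the final top picture it sits where it started. I checked the orange peg only by eye; it looked unmoved.

**One failed move:** the first lean with a marker was too close to the base, so the arm stopped short at a joint limit. I moved further out and finished it with no contact.

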